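# Set up the pull-out packing shelf on its drop leg

### The arm

A 7-joint arm with a two-finger parallel gripper is mounted at the origin on the work surface. World frame = base frame: x ahead of the robot, y to its left, z up, the work surface at z = 0. Lengths are in m, angles in rad, forces in N, time in s.
With the tool pointing down it reaches from about 0.425 to 0.8 m from the base axis. Payload 8.3 kg.
Tool frame: the origin (TCP) lies at the very end of the fingers, on their centre line; the grasp point (between the pads) lies 19 mm behind it; z points along the fingers, y is the line along which they close (so a half turn about z gives the same grasp; the last joint's range is limited). The gripper opens to 85 mm and grips with 20 to 120 N. Pads are 22 mm wide; open, the fingers measure 114 mm over their backs; the gripper's body (76 mm by 85 mm) begins 54 mm behind the grasp point. The pads swing forward as they close: fully open they stand 13 mm farther back than shut.
Start: joints at [1.218, 0.383, 0.016, 1.37, -0.006, 1.388, -0.046], TCP at [0.179, -0.599, 0.231] pointing down, gripper open.
Joint ranges: [-2.95, 2.95], [-0.25, 2.06], [-1.52, 1.56], [0.18, 2.33], [-1.44, 4.58], [0.02, 2.06], [-3.01, 3.01]. Speed limits (rad/s): [2.39, 2.39, 3.01, 3.01, 3.14, 3.14, 3.14].

### API

Orientations are given as a unit quaternion [w, x, y, z].
In Python, from bench import monitor, get_image, get_calibration, workorder, boxes_of, cut_out gives the robot as it stands.
- The arm moves only by the tool send_rows, never from a script. Its argument "targets" is a list of rows, each a list of 3 entries, a list of its own where there are three numbers: the turn, a rotation vector about the tool's x, y, z in units of 120 degrees (1.0 is 120 degrees), then the shift along the tool's x, y, z in units of 0.75 m (1.0 is 0.75 m), then the opening, from -1 (shut) to 1 (fully open). A call has 1 to 20 rows; each row is the pose to reach, as a shift and turn from the pose commanded when the call began, along the tool's axes at that moment; what a row does not reach only later rows make up. A row lasts 1/12 s, in which the tool goes at most 41.7 mm and 7.16 degrees, less where a joint would pass 70% of its speed; a pose out of reach is approached as far as the arm can. A call with a number of a shift or a turn outside -1 to 1 is refused whole. A call with a gripper value outside its range is refused whole. The fingers move at their own pace and stop on an object; "squeeze" is the grip in N (left out, the last holds). Time passes only in rows, so rows that repeat a pose let the fingers close. It gives the time, the measured TCP pose, the force, the opening and the grip force at its end, in the units of the state.
- monitor.get_state(): the state, without advancing time (a new reading comes with each control period).
- get_image(name): name is "side" or "top" or "wrist"; returns (picture, depth): 480x640x3 uint8, blue, green, red; 480x640 float32, m along the optical axis (not along the pixel's ray), 0 where there is no reading.
- get_calibration(name): a dict with "fx", "fy", "cx", "cy" (pixels), "T" (4x4, takes a point from camera to world coordinates). Camera axes: x right, y down, z forward; pixel columns grow to the right and rows downward; lengths in m; the calibration is good to about 2 mm. A picture is of the moment at which its call begins: read the wrist's pose just before it. get_calibration takes no time and is no camera call; for the wrist camera it gives the pose at the moment of the call.
- workorder.sign_off(): hands the job in; it is judged then, once.
Trained networks look in the newest picture that a camera, given by its name, has taken for a name from the list of things; names that differ only in an ending like _2 or _b are one class to them, and where a whole thing is asked for, a point or a joint stands for the part that bears it (a point fixed in the world has none). Each returns a list of dicts, best first, with "score" (0 to 1); they miss things now and then, are a little off and sometimes report something else, mostly with a low value. They report only what shows in the picture. A call takes as long as a camera call.
- boxes_of(camera, thing): "pixel" ([row, column] in pixels, amid what is visible of it).
- cut_out(camera, thing): "region" (480x640 bool, what is visible of it) and "pixel" ([row, column] in pixels, amid what is visible of it).
The state is a dict: "clock": time; "qpos": joint angles; "qvel": joint speeds; "joint_torque": joint torques, N m; "ee_pos": TCP position; "orientation": TCP orientation; "wrist_force": force on the tool from outside, world axes, zero at the start; "moment": the same for the moment, N m; "opening": finger opening in m; "finger_force": force on a finger pad.
Only numpy, scipy, OpenCV 4.12 (cv2) and the standard library are available. Lean on these libraries where they do the work, as an engineer would, in place of code of your own. Each camera call takes 0.05 s, during which the arm holds its last target. There are 200 camera calls.

### The job

Pull the grey packing shelf out of the blue cabinet as far as it goes, then swing the yellow prop leg at its side down until it comes up against its stop, pushing gently so the hinge is not strained. Leave the shelf fully out, the leg fully down, and the carton, the white bottle and the roll of tape where they are.

Things in the scene. Friction and masses are not known exactly. Their poses are not given: they have to be found in the camera images.
- cabinet: blue steel bench-top cabinet, 280 deep (its x) x 284 wide (its y) x 200 high, fixed, open front; origin: centre of its underside. Its -x axis is the pull-out direction of the shelf (roughly the world's -y, up to about 10 degrees either way). z up
- shelf (a joint): how far the grey shelf is pulled out (m): 0 closed, stop at 0.200. It slides level along the cabinet's -x with about 3 N of friction. The board is 300 long x 180 wide x 18 thick, its top 150 above the bench; closed, its front edge stands 60 in front of the cabinet. The leg is on its side towards the cabinet's -y (away from the robot) and is inside the cabinet until the shelf is pulled out
- handle (a point): centre of the shelf's pull handle: a dark horizontal round bar 10 thick, 100 long along the cabinet's y, standing on the shelf 12 behind its front edge on a post at each end; the bar's centre is 35 above the shelf top, 185 above the bench, free space under it, 48 in front of the cabinet when closed
- leg (a joint): swing of the yellow leg from folded (rad): 0 folded, lying back towards the cabinet (its +x); grows as the free end goes down, then forwards (cabinet's -x). The rigid stop cannot be seen and differs each time (adjustable hinge): it comes with the leg 73 to 86 degrees below level, and must be felt. Hinge friction about 0.1 N m: it stays where left. Over 15 N of pushing strains it
- leg_hinge (a point): the leg's hinge axis (parallel to the cabinet's y), at the middle of the leg's width, 144 above the bench, 60 behind the shelf's front edge and 32 out from the shelf's side edge. The leg is a flat bar 30 wide (along the axis) and 12 thick, centred on the hinge axis, so there is a gap of 17 between shelf edge and leg, bridged by the hinge pin and a small block only within 6 of the axis
- leg_foot (a point): the free end of the leg (black rubber foot 16 thick), 138 from the hinge, at the middle of its width and thickness. Folded, the leg points level to 13 degrees above level (differs with the stop); it starts folded or drooping up to 17 degrees from there
- carton_mid (a point): centre of a loose cardboard carton 90 x 100 x 70 high standing on the bench beyond the leg; leave alone
- spray_mid (a point): centre (half-way up) of a loose white bottle, 64 across, 150 high, blue cap, standing on the bench ahead of the shelf; leave alone
- tape_mid (a point): centre of a loose orange roll of tape, 96 across, 48 high, lying flat on the bench where the shelf passes over it; leave alone

How it is judged:
On the way, in this order (a step that is already met when the one before it is completed fails the run):
1. the shelf is pulled out to its stop (value of joint shelf above 0.194 m), for 0.2 s.
2. the leg is swung down against its stop (value of joint leg above 1.47 rad), for 0.2 s.
At the end, for the whole second after the job is handed in: The shelf is within 8 mm of fully out, the leg within 2 degrees (0.035 rad) of its stop and still, and carton, bottle and tape are within 20 mm of where they began (value of joint shelf above 0.192 m and value of joint leg above 1.465 rad and velocity of joint leg between -0.05 and 0.05 rad/s and distance of each of carton_mid, spray_mid, tape_mid from where it was at the start of the episode below 0.02 m); the robot touches nothing.
It fails at once if the leg is pushed with more than 15 N (contact force between any of the fingers, the arm and leg above 15 N).
It fails at once if the carton, the bottle or the tape is shifted by more than 20 mm (distance of any of carton_mid, spray_mid, tape_mid from where it was at the start of the episode above 0.02 m).
It also fails if it takes over 54 s, if anything falls off the work surface, if the arm or the gripper's body presses on something with over 40 N, if the wrist force passes 120 N, or if a joint passes its speed limit or range.

## Working session

There is one attempt and no reset: what is moved stays moved. The work goes in short steps, Python scripts to look and compute and a tool call to move; the robot and the scene stay as the last step left them, time stands still between calls to the robot, and variables do not carry over. Pictures are saved under pics/ and viewed, at most 10 in all, crops included, and the job is handed in when it is done.

Besides the shell and the picture viewer there is one more tool, called after "Emit:" as a command line: name --argument value ..., lists and objects as JSON in quotes. send_rows: Moves the arm, as the interface text tells. Shifts and turns lie within -1 to 1; 1 stands for 0.75 m of shift or 120 degrees of turn. Its arguments: {"type":"object","properties":{"targets":{"type":"array"},"squeeze":{"type":"number"}},"required":["targets"]}

```bash
mkdir -p pics; cat > h.py <<'E'
import numpy as np, cv2
from bench import monitor,get_image,get_calibration,workorder,boxes_of,cut_out
from scipy.spatial.transform import Rotation as R
def cloud(name,d):
    c=get_calibration(name); v,u=np.mgrid[:480,:640]
    p=np.stack([(u-c["cx"])/c["fx"]*d,(v-c["cy"])/c["fy"]*d,d],-1)
    T=np.array(c["T"]); P=p@T[:3,:3].T+T[:3,3]; P[d<=0]=np.nan; return P
E
cat > a.py <<'E'
from h import *
s=monitor.get_state();print({k:np.round(s[k],3) for k in s})
for n in ["top","side"]:
    im,d=get_image(n);cv2.imwrite(f"pics/{n}0.png",im);P=cloud(n,d);np.save(f"{n}0.npy",P)
    print(n,np.round(get_calibration(n)["T"],2).tolist())
    for t in ["cabinet","shelf","handle","leg","carton_mid","spray_mid","tape_mid"]:
        for r in cut_out(n,t)[:1]:
            q=P[r["region"]];q=q[~np.isnan(q[:,0])]
            print(t,round(r["score"],2),np.round(r["pixel"]),len(q),*(np.round(np.percentile(q,[2,50,98],axis=0),3).tolist() if len(q) else []))
E
python3 a.py
```

```text
{'clock': np.float64(0.0), 'qpos': array([ 1.218,  0.384,  0.016,  1.371, -0.006,  1.388, -0.047]), 'qvel': array([ 0.001, -0.001,  0.   ,  0.   ,  0.002,  0.001,  0.001]), 'joint_torque': array([-0.0000e+00, -6.2760e+01,  8.4400e-01, -3.7182e+01,  1.7000e-02,
        1.4000e-02,  0.0000e+00]), 'ee_pos': array([ 0.178, -0.598,  0.23 ]), 'orientation': array([-0.001,  0.99 ,  0.144, -0.   ]), 'wrist_force': array([-0.495,  0.301,  0.466]), 'moment': array([ 0.018, -0.028,  0.049]), 'finger_force': np.float64(0.0), 'opening': np.float64(0.085)}
top [[0.0, -0.99, 0.12, 0.48], [-1.0, -0.01, -0.03, -0.01], [0.03, -0.12, -0.99, 1.0], [0.0, 0.0, 0.0, 1.0]]
cabinet 0.57 [290. 194.] 39557 [0.363, -0.015, 0.148] [0.492, 0.175, 0.202] [0.633, 0.339, 0.223]
shelf 0.68 [297. 300.] 6621 [0.397, -0.027, 0.147] [0.488, 0.024, 0.151] [0.607, 0.068, 0.191]
handle 0.85 [292. 292.] 6694 [0.397, -0.027, 0.147] [0.489, 0.024, 0.151] [0.607, 0.069, 0.191]
leg 0.7 [226. 276.] 351 [0.588, 0.04, 0.146] [0.602, 0.058, 0.15] [0.616, 0.074, 0.153]
carton_mid 0.62 [171. 321.] 2868 [0.67, -0.074, 0.002] [0.72, -0.
[... 220 characters left out ...]
9, 0.19]
side [[0.99, -0.06, 0.1, 0.48], [-0.11, -0.63, 0.77, -0.93], [0.02, -0.78, -0.63, 0.86], [0.0, 0.0, 0.0, 1.0]]
cabinet 0.81 [193. 274.] 17553 [0.368, -0.028, 0.007] [0.5, 0.102, 0.189] [0.641, 0.312, 0.223]
handle 0.91 [214. 273.] 4869 [0.399, -0.032, 0.103] [0.497, 0.023, 0.151] [0.612, 0.121, 0.19]
leg 0.89 [203. 324.] 407 [0.588, 0.037, 0.086] [0.603, 0.075, 0.15] [0.621, 0.194, 0.186]
carton_mid 0.83 [265. 390.] 2710 [0.671, -0.081, 0.004] [0.723, -0.053, 0.067] [0.785, 0.018, 0.074]
spray_mid 0.65 [408. 290.] 2491 [0.473, -0.413, 0.008] [0.502, -0.401, 0.094] [0.532, -0.37, 0.152]
tape_mid 0.8 [290. 261.] 1772 [0.413, -0.109, 0.001] [0.457, -0.076, 0.032] [0.503, -0.018, 0.051]
```

View pics/top0.png

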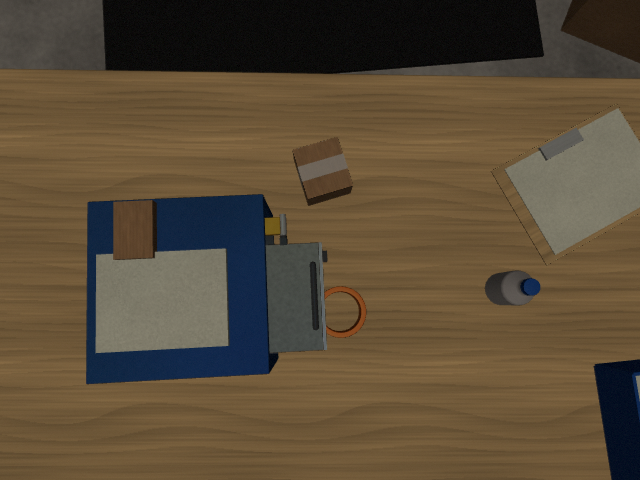

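View pics/side0.png

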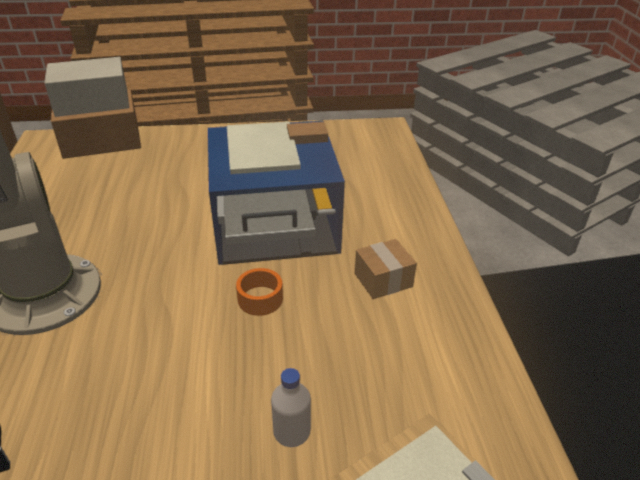

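```bash
cat > b.py <<'E'
from h import *
for n in ["top","side"]:
    P=np.load(n+"0.npy");F=P.reshape(-1,3);F=F[~np.isnan(F[:,0])]
    m=(F[:,2]>.19)&(F[:,2]<.21)&(F[:,1]>0.0)&(F[:,0]>.3)&(F[:,0]<.7)
    r=cv2.minAreaRect(F[m&(F[:,1]>.05)][:,:2].astype(np.float32));print(n,"cab top",r)
    h=F[(F[:,2]>.18)&(F[:,2]<.195)&(F[:,1]>-.1)&(F[:,1]<.04)&(F[:,0]>.4)&(F[:,0]<.6)]
    c=h[:,:2].mean(0);w,V=np.linalg.eigh(np.cov(h[:,:2].T));print("handle",len(h),c,h[:,2].max(),np.percentile((h[:,:2]-c)@V[:,1],[1,99]),V[:,1])
    s=F[(F[:,2]>.143)&(F[:,2]<.157)&(F[:,1]>-.1)&(F[:,1]<.06)&(F[:,0]>.36)&(F[:,0]<.585)]
    print("shelf",cv2.minAreaRect(s[:,:2].astype(np.float32)))
E
python3 b.py
```

```text
top cab top ((0.4979497790336609, 0.20668275654315948), (0.2844689190387726, 0.2813281714916229), 3.1426336765289307)
handle 417 [ 0.48404813 -0.00958769] 0.1944800368784061 [-0.0526465   0.05152247] [-0.9984208  -0.05617749]
shelf ((0.47746145725250244, 0.01490980014204979), (0.21510887145996094, 0.09021420031785965), 0.1136578842997551)
side cab top ((0.4957501292228699, 0.7216402888298035), (1.3388651609420776, 0.39753323793411255), 89.643310546875)
handle 290 [ 0.4858998  -0.01371895] 0.19413426239322507 [-0.05342458  0.05326819] [-0.99860711 -0.05276219]
shelf ((0.47649121284484863, 0.013097532093524933), (0.21748726069927216, 0.0946190357208252), 0.5638042688369751)
```

The top view shows the cabinet on the left with its front edge at about column 268. The handle bar is at (295, 314) and the yellow leg at (226, 272). The tape is at (311, 342), the bottle at (288, 515) and the carton at (171, 322). The side view agrees. The cabinet is yawed about 3.1° and the shelf is already about 30 mm out.

```bash
cat >> h.py <<'E'
d=np.array([.055,-.9985,0]); o=np.array([.9985,.055,0]); C=np.array([.498,.2067,0]); HINGE=C+.34*d+.097*o+[0,0,.144]
RG=R.from_matrix(np.stack([o,d,[0,0,-1.]],1))
def rows(*pts,Rt=RG):
    s=monitor.get_state();q=s["orientation"];R0=R.from_quat([q[1],q[2],q[3],q[0]])
    print("t",s["clock"],"pos",np.round(s["ee_pos"],4),"turn",np.round((R0.inv()*Rt).as_rotvec()/np.radians(120),4))
    for p in pts: print(np.round(R0.inv().apply(np.array(p)-s["ee_pos"])/.75,4).tolist())
E
python3 -c "
from h import *
print(HINGE)
rows((.42,-.35,.27),(.485,-.0115,.25),(.485,-.0115,.166))"
```

```text
[ 0.6135545 -0.127455   0.144    ]
t 0.8 pos [ 0.1786 -0.5989  0.2313] turn [-0.     -0.      0.1121]
[0.4033, -0.2261, -0.0516]
[0.6153, -0.6338, -0.0249]
[0.6153, -0.6338, 0.0871]
```

Emit:
send_rows --targets '[[[0,0,0.112],[0.4033,-0.2261,-0.0516],1],[[0,0,0.112],[0.4033,-0.2261,-0.0516],1],[[0,0,0.112],[0.4033,-0.2261,-0.0516],1],[[0,0,0.112],[0.4033,-0.2261,-0.0516],1],[[0,0,0.112],[0.4033,-0.2261,-0.0516],1],[[0,0,0.112],[0.4033,-0.2261,-0.0516],1],[[0,0,0.112],[0.4033,-0.2261,-0.0516],1],[[0,0,0.112],[0.4033,-0.2261,-0.0516],1],[[0,0,0.112],[0.6153,-0.6338,-0.0249],0.4],[[0,0,0.112],[0.6153,-0.6338,-0.0249],0.4],[[0,0,0.112],[0.6153,-0.6338,-0.0249],0.4],[[0,0,0.112],[0.6153,-0.6338,-0.0249],0.4],[[0,0,0.112],[0.6153,-0.6338,-0.0249],0.4],[[0,0,0.112],[0.6153,-0.6338,-0.0249],0.4],[[0,0,0.112],[0.6153,-0.6338,-0.0249],0.4],[[0,0,0.112],[0.6153,-0.6338,-0.0249],0.4],[[0,0,0.112],[0.6153,-0.6338,-0.0249],0.4],[[0,0,0.112],[0.6153,-0.6338,-0.0249],0.4],[[0,0,0.112],[0.6153,-0.6338,-0.0249],0.4],[[0,0,0.112],[0.6153,-0.6338,-0.0249],0.4]]'

```text
clock: 2.47
ee_pos: [0.4849, -0.0125, 0.25]
orientation: [0.0, 1.0, 0.027, -0.0]
wrist_force: [0.1, -0.5, 0.9]
opening: 0.0599
finger_force: 0.0
```

```bash
python3 -c "
from h import *
im,dd=get_image('wrist');P=cloud('wrist',dd);cv2.imwrite('pics/w1.png',im)
F=P.reshape(-1,3);F=F[~np.isnan(F[:,0])]
h=F[(F[:,2]>.18)&(F[:,2]<.2)&(abs(F[:,1]+.012)<.03)&(abs(F[:,0]-.485)<.07)]
print(len(h),h.mean(0) if len(h) else 0, h.max(0),h.min(0))
rows((.485,-.0115,.166))"
```

```text
2405 [ 0.49086464 -0.01076489  0.18896336] [ 0.54038536 -0.00373252  0.19218331] [ 0.43121664 -0.01815726  0.18057628]
t 2.5167 pos [ 0.4849 -0.0131  0.25  ] turn [ 0.0003 -0.     -0.0009]
[0.0002, -0.0022, 0.112]
```

Emit:
send_rows --targets '[[[0,0,0],[0,-0.002,0.056],0.4],[[0,0,0],[0,-0.002,0.112],0.4],[[0,0,0],[0,-0.002,0.112],0.4],[[0,0,0],[0,-0.002,0.112],0.4],[[0,0,0],[0,-0.002,0.112],-1],[[0,0,0],[0,-0.002,0.112],-1],[[0,0,0],[0,-0.002,0.112],-1],[[0,0,0],[0,-0.002,0.112],-1],[[0,0,0],[0,-0.002,0.112],-1],[[0,0,0],[0,-0.002,0.112],-1],[[0,0,0],[0,-0.002,0.112],-1],[[0,0,0],[0,-0.002,0.112],-1],[[0,0,0],[0,-0.002,0.112],-1]]' --squeeze 30

```text
clock: 3.6
ee_pos: [0.486, -0.0102, 0.1677]
orientation: [0.0, 1.0, 0.028, 0.001]
wrist_force: [-1.5, -0.8, 7.4]
opening: 0.009
finger_force: 29.3
```

Emit:
send_rows --targets '[[[0,0,0],[0,0.015,0],-1],[[0,0,0],[0,0.03,0],-1],[[0,0,0],[0,0.045,0],-1],[[0,0,0],[0,0.06,0],-1],[[0,0,0],[0,0.08,0],-1],[[0,0,0],[0,0.1,0],-1],[[0,0,0],[0,0.12,0],-1],[[0,0,0],[0,0.14,0],-1],[[0,0,0],[0,0.16,0],-1],[[0,0,0],[0,0.18,0],-1],[[0,0,0],[0,0.195,0],-1],[[0,0,0],[0,0.205,0],-1],[[0,0,0],[0,0.21,0],-1],[[0,0,0],[0,0.215,0],-1],[[0,0,0],[0,0.215,0],-1],[[0,0,0],[0,0.215,0],-1]]'

```text
clock: 4.93
ee_pos: [0.4947, -0.1718, 0.1678]
orientation: [0.001, 1.0, 0.027, 0.001]
wrist_force: [-1.1, -0.6, 6.2]
opening: 0.0089
finger_force: 29.6
```

Emit:
send_rows --targets '[[[0,0,0],[0,0.004,0],-1],[[0,0,0],[0,0.007,0],-1],[[0,0,0],[0,0.01,0],-1],[[0,0,0],[0,0.013,0],-1],[[0,0,0],[0,0.015,0],-1],[[0,0,0],[0,0.016,0],-1],[[0,0,0],[0,0.016,0],-1],[[0,0,0],[0,0.016,0],-1]]'

```text
clock: 5.6
ee_pos: [0.4953, -0.1828, 0.1677]
orientation: [0.0, 1.0, 0.028, 0.001]
wrist_force: [-1.4, 1.0, 7.4]
opening: 0.009
finger_force: 29.7
```

Emit:
send_rows --targets '[[[0,0,0],[0,0.002,0],-1],[[0,0,0],[0,0.004,0],-1],[[0,0,0],[0,0.006,0],-1],[[0,0,0],[0,0.008,0],-1],[[0,0,0],[0,0.008,0],-1],[[0,0,0],[0,0.008,0],-1]]'

```text
clock: 6.1
ee_pos: [0.4953, -0.1835, 0.1677]
orientation: [-0.003, 1.0, 0.03, -0.0]
wrist_force: [-7.7, 17.5, 14.4]
opening: 0.0089
finger_force: 30.7
```

Emit:
send_rows --targets '[[[0,0,0],[0,-0.006,0],-1],[[0,0,0],[0,-0.007,0],0],[[0,0,0],[0,-0.007,0],0],[[0,0,0],[0,-0.007,0],0],[[0,0,0],[0,-0.007,0],0],[[0,0,0],[0,-0.007,0],0],[[0,0,0],[0,-0.007,-0.05],0],[[0,0,0],[0,-0.007,-0.1],0],[[0,0,0],[0,-0.007,-0.13],0],[[0,0,0],[0,-0.007,-0.13],0],[[0,0,0],[0,-0.007,-0.13],-1],[[0,0,0],[0,-0.007,-0.13],-1]]'

```text
clock: 7.1
ee_pos: [0.4942, -0.1838, 0.2628]
orientation: [-0.0, 1.0, 0.027, -0.0]
wrist_force: [0.0, -0.2, -0.5]
opening: 0.0193
finger_force: 0.0
```

```bash
python3 - <<'E'
from h import *
for n in ["top","side"]:
    im,dd=get_image(n);P=cloud(n,dd);cv2.imwrite(f"pics/{n}2.png",im)
    for t in ["leg","tape_mid","carton_mid"]:
        for r in cut_out(n,t)[:1]:
            q=P[r["region"]];q=q[~np.isnan(q[:,0])]
            print(n,t,round(r["score"],2),np.round(r["pixel"]),len(q),np.round(np.percentile(q,[2,50,98],axis=0),3).tolist())
            if t=="leg":
                q=q[q[:,2]>.1]-HINGE
                b=-q@d; l=q@o
                m=(b>0)&(b<.15)&(abs(l)<.03)
                for k in range(0,150,15):
                    mm=m&(b*1000>=k)&(b*1000<k+15)
                    if mm.sum()>3: print(k,mm.sum(),np.round(np.percentile(l[mm],[3,50,97]),4),np.round(np.median(q[mm,2]),4))
s=monitor.get_state();print(s["clock"],s["ee_pos"],s["opening"],s["wrist_force"])
E
```

```text
top leg 0.87 [224. 344.] 1520 [[0.593, -0.131, 0.138], [0.609, -0.06, 0.149], [0.626, 0.008, 0.152]]
0 151 [-0.015  -0.0012  0.0129] 0.0064
15 160 [-0.0152 -0.0007  0.0134] 0.0059
30 152 [-0.0149 -0.0001  0.0143] 0.0055
45 155 [-0.0151 -0.002   0.0132] 0.005
60 158 [-0.0151 -0.0014  0.0138] 0.0049
75 156 [-0.015  -0.0008  0.0133] 0.0044
90 156 [-0.0151 -0.0004  0.0137] 0.0041
105 156 [-0.0149 -0.0013  0.0132] 0.0039
120 169 [-0.016  -0.002   0.0148] 0.0046
135 34 [-0.0153 -0.001   0.0121] 0.0045
top carton_mid 0.63 [173. 323.] 2772 [[0.67, -0.073, 0.016], [0.72, -0.024, 0.07], [0.777, 0.025, 0.074]]
side leg 0.61 [243. 338.] 748 [[0.595, -0.134, 0.142], [0.611, -0.072, 0.15], [0.627, 0.002, 0.153]]
0 80 [-0.0129  0.0004  0.0141] 0.0069
15 79 [-0.0134  0.0004  0.0146] 0.0067
30 80 [-0.0135  0.0002  0.015 ] 0.0062
45 76 [-0.0132 -0.0008  0.0147] 0.0062
60 69 [-0.0132 -0.0008  0.0152] 0.0055
75 73 [-0.0135  0.0002  0.0144] 0.0049
90 68 [-0.0132  0.0006  0.0153] 0.0044
105 75 [-0.013   0.0018  0.0159] 0.0045
120 64 [-0.0137 -0.0003  0.0159] 0.0055
side tape_mid 0.98 [309. 259.] 426 [[0.42, -0.11, 0.003], [0.459, -0.105, 0.018], [0.497, -0.085, 0.038]]
side carton_mid 0.89 [266. 387.] 2779 [[0.671, -0.082, 0.002], [0.723, -0.052, 0.066], [0.785, 0.025, 0.074]]
7.5 [ 0.49438    -0.18368164  0.26305073] 0.00042153106423766293 [-0.79276454  0.15346113  0.25826104]
```

View pics/side2.png

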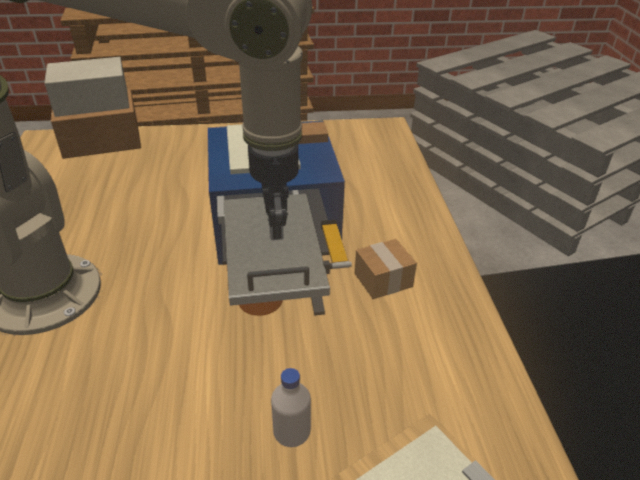

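The side view shows the shelf out, with the handle at (272, 270). The yellow leg is at (243, 336), about level, and the tape, carton and bottle haven't moved. My hinge estimate matches the cloud to 1–2 mm. Next I go above the leg.

```bash
cat >> h.py <<'E'
def at(b,z,l=.005): p=HINGE-d*b+o*l; p[2]=z; return p
E
python3 -c "
from h import *
rows(at(.078,.24),at(.078,.165))"
```

```text
t 7.5 pos [ 0.4944 -0.1837  0.2631] turn [-0.0002  0.0003  0.0001]
[0.1695, -0.1701, 0.0307]
[0.1696, -0.17, 0.1307]
```

Emit:
send_rows --targets '[[[0,0,0],[0.17,-0.17,0.03],-1],[[0,0,0],[0.17,-0.17,0.03],-1],[[0,0,0],[0.17,-0.17,0.03],-1],[[0,0,0],[0.17,-0.17,0.03],-1],[[0,0,0],[0.17,-0.17,0.03],-1],[[0,0,0],[0.17,-0.17,0.03],-1],[[0,0,0],[0.17,-0.17,0.08],-1],[[0,0,0],[0.17,-0.17,0.11],-1],[[0,0,0],[0.17,-0.17,0.13],-1],[[0,0,0],[0.17,-0.17,0.13],-1],[[0,0,0],[0.17,-0.17,0.13],-1]]'

```text
clock: 8.42
ee_pos: [0.6141, -0.0504, 0.1657]
orientation: [0.0, 1.0, 0.027, -0.001]
wrist_force: [0.3, 0.5, 1.4]
opening: -0.0004
finger_force: 0.0
```

```bash
python3 -c "
from h import *
rows(at(.078,.15),at(.075,.13),at(.07,.11),at(.06,.095),at(.05,.09))"
```

```text
t 8.4167 pos [ 0.6141 -0.0504  0.1657] turn [ 0.0001  0.0008 -0.0004]
[0.0003, -0.0015, 0.021]
[0.0003, 0.0025, 0.0476]
[0.0004, 0.0092, 0.0743]
[0.0004, 0.0225, 0.0943]
[0.0004, 0.0358, 0.101]
```

Emit:
send_rows --targets '[[[0,0,0],[0,-0.001,0.006],-1],[[0,0,0],[0,-0.001,0.01],-1],[[0,0,0],[0,-0.001,0.014],-1],[[0,0,0],[0,-0.001,0.017],-1],[[0,0,0],[0,-0.001,0.019],-1],[[0,0,0],[0,-0.001,0.021],-1],[[0,0,0],[0,-0.001,0.023],-1],[[0,0,0],[0,-0.001,0.026],-1],[[0,0,0],[0,0,0.029],-1],[[0,0,0],[0,0,0.032],-1],[[0,0,0],[0,0,0.035],-1],[[0,0,0],[0,0,0.038],-1],[[0,0,0],[0,0,0.038],-1]]'

```text
clock: 9.5
ee_pos: [0.6146, -0.0495, 0.1369]
orientation: [-0.0, 1.0, 0.028, -0.0]
wrist_force: [0.1, -0.1, -0.3]
opening: -0.0001
finger_force: 0.0
```

Emit:
send_rows --targets '[[[0,0,0],[0,0,0.004],-1],[[0,0,0],[0,0.001,0.008],-1],[[0,0,0],[0,0.002,0.012],-1],[[0,0,0],[0,0.003,0.016],-1],[[0,0,0],[0,0.004,0.02],-1],[[0,0,0],[0,0.005,0.024],-1],[[0,0,0],[0,0.006,0.028],-1],[[0,0,0],[0,0.008,0.032],-1],[[0,0,0],[0,0.01,0.036],-1],[[0,0,0],[0,0.012,0.039],-1],[[0,0,0],[0,0.014,0.042],-1],[[0,0,0],[0,0.016,0.045],-1],[[0,0,0],[0,0.018,0.048],-1],[[0,0,0],[0,0.02,0.05],-1],[[0,0,0],[0,0.022,0.052],-1],[[0,0,0],[0,0.024,0.054],-1],[[0,0,0],[0,0.026,0.056],-1],[[0,0,0],[0,0.028,0.058],-1],[[0,0,0],[0,0.03,0.06],-1]]'

```text
clock: 11.08
ee_pos: [0.6161, -0.0719, 0.0924]
orientation: [-0.0, 1.0, 0.028, 0.0]
wrist_force: [-0.5, 0.3, -0.5]
opening: 0.0
finger_force: 0.5
```

```bash
cat > leg.py <<'E'
from h import *
s=monitor.get_state();e=s["ee_pos"]-HINGE;print(s["clock"],s["ee_pos"],"b,l",-e@d,e@o,"F",np.round(s["wrist_force"],2))
im,dd=get_image("side");P=cloud("side",dd)
cv2.imwrite(f"pics/leg{int(s['clock']*100)}.png",cv2.resize(im[150:370,200:440],None,fx=2.5,fy=2.5))
hsv=cv2.cvtColor(im,cv2.COLOR_BGR2HSV);y=(hsv[...,0]>18)&(hsv[...,0]<32)&(hsv[...,1]>170)
q=P-HINGE;m=y&(abs(q@o)<.025)&(q[...,2]>-.135)&(-(q@d)>-.03)&(-(q@d)<.15);f=q[m];print(m.sum())
if m.sum()>20:
    b,z=-f@d,f[:,2];print(np.percentile(b,[2,50,98]),np.percentile(z,[2,50,98]),"slope deg",np.degrees(np.arctan2(*np.linalg.eigh(np.cov(b,z))[1][::-1,1])))
rows(at(.03,e[2]+.144),at(.02,.09))
E
python3 leg.py; ls pics
```

```text
11.0833 [ 0.61606772 -0.07193567  0.09238569] b,l 0.05529782321626468 0.005563008348703285 F [-0.46  0.33 -0.53]
0
t 11.1333 pos [ 0.6159 -0.0724  0.092 ] turn [ 0.      0.0002 -0.0001]
[-0.0005, 0.0331, -0.0005]
[-0.0005, 0.0464, 0.0027]
leg1108.png
side0.png
side2.png
top0.png
top2.png
w1.png
```

View pics/leg1108.png

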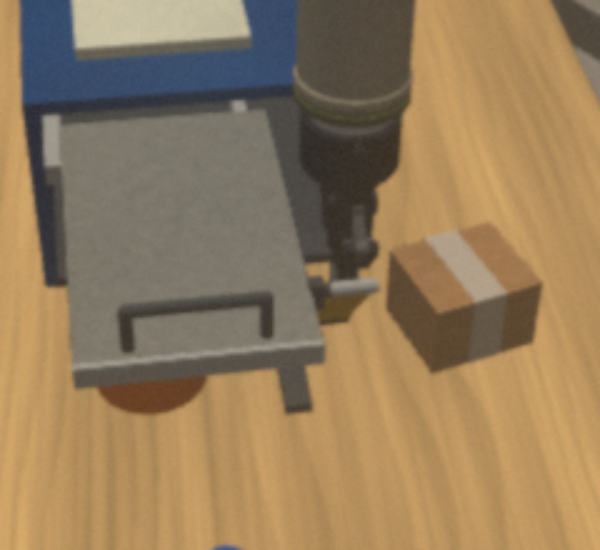

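The leg (yellow at crop (345, 300)) is following the finger down. The gripper clears both the shelf and the carton. I'll push forward next.

Emit:
send_rows --targets '[[[0,0,0],[0,0.003,0.001],-1],[[0,0,0],[0,0.006,0.002],-1],[[0,0,0],[0,0.009,0.002],-1],[[0,0,0],[0,0.012,0.002],-1],[[0,0,0],[0,0.014,0.002],-1],[[0,0,0],[0,0.016,0.002],-1],[[0,0,0],[0,0.018,0.002],-1],[[0,0,0],[0,0.0195,0.002],-1],[[0,0,0],[0,0.021,0.002],-1],[[0,0,0],[0,0.0225,0.002],-1]]'

```text
clock: 11.97
ee_pos: [0.6169, -0.0851, 0.0913]
orientation: [-0.002, 1.0, 0.029, -0.0]
wrist_force: [-3.7, 13.4, 3.3]
opening: -0.0003
finger_force: 0.5
```

Emit:
send_rows --targets '[[[0,0,0],[0,-0.003,0],-1],[[0,0,0],[0,-0.003,0],-1]]'

```text
clock: 12.13
ee_pos: [0.617, -0.085, 0.0912]
orientation: [-0.001, 1.0, 0.028, 0.0]
wrist_force: [-0.2, 6.1, 2.0]
opening: -0.0003
finger_force: 0.7
```

```bash
python3 leg.py; python3 -c "
from h import *
im,dd=get_image('wrist');cv2.imwrite('pics/w3.png',im)
s=monitor.get_state();print({k:np.round(s[k],3) for k in s})"
```

```text
12.1333 [ 0.61700145 -0.08501484  0.09123084] b,l 0.04218692048047994 0.005775992331261098 F [-0.23  6.08  2.  ]
1
t 12.1833 pos [ 0.617  -0.0851  0.0913] turn [-0.0006 -0.0002  0.0008]
[-0.0011, 0.0162, 0.0]
[-0.0011, 0.0295, 0.0016]
{'clock': np.float64(12.233), 'qpos': array([ 0.364,  0.508, -0.378,  1.542,  0.199,  1.13 , -1.57 ]), 'qvel': array([-0.   ,  0.001,  0.   , -0.   , -0.003,  0.002,  0.001]), 'joint_torque': array([ 3.6370e+00, -6.4223e+01, -2.4010e+00, -3.3744e+01,  1.7540e+00,
       -1.7900e-01,  4.1000e-02]), 'ee_pos': array([ 0.617, -0.085,  0.091]), 'orientation': array([-0.001,  1.   ,  0.028,  0.   ]), 'wrist_force': array([-0.862,  5.197,  1.611]), 'moment': array([ 1.106,  0.171, -0.033]), 'finger_force': np.float64(0.716), 'opening': np.float64(-0.0)}
```

```bash
python3 -c "
import cv2,glob
a=cv2.imread(sorted(glob.glob('pics/leg1*'))[-1]);b=cv2.imread('pics/w3.png')
cv2.imwrite('pics/c.png',cv2.hconcat([cv2.resize(a,(400,367)),cv2.resize(b,(400,367))]))"
```

```text
(no output)
```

View pics/c.png

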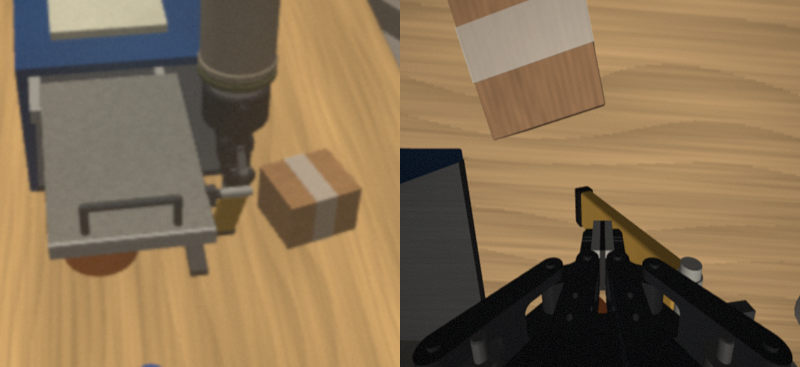

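```bash
cat > wl.py <<'E'
from h import *
im,dd=get_image("wrist");P=cloud("wrist",dd);q=P-HINGE
b=-(q@d);l=q@o;z=q[...,2]
hsv=cv2.cvtColor(im,cv2.COLOR_BGR2HSV);y=(hsv[...,0]>15)&(hsv[...,0]<35)&(hsv[...,1]>150)
m=y&(abs(l)<.03)&(z<.02)&(z>-.13)&(b>-.03)&(b<.15)
print("n",m.sum())
for lo,hi in [(-.03,-.0135),(-.0135,.0135),(.0135,.03)]:
    k=m&(l>lo)&(l<hi)
    if k.sum()>20:
        f=np.polyfit(z[k],b[k],1);print(lo,k.sum(),"z",np.percentile(z[k],[5,95]),"b",np.percentile(b[k],[5,95]),"below level deg",np.degrees(np.arctan2(1,-f[0])),"b at z0",f[1])
E
python3 wl.py
```

```text
n 5284
-0.0135 2173 z [-0.1025927  -0.00197943] b [0.00700813 0.06181056] below level deg 62.77228133064789 b at z0 0.008059743134187973
0.0135 3111 z [-0.09542586 -0.0056063 ] b [0.0037411  0.05470073] below level deg 65.61412692467061 b at z0 0.006333333926072099
```

The wrist view shows the leg (foot at (583, 205)) hanging at about 64°, short of any possible stop. The wide gripper knuckles are meeting the hinge pin (690, 268). I'll back off, tilt the tool 35° so the tip leads, and push again.

Emit:
send_rows --targets '[[[0,0,0],[0,-0.015,0],-1],[[0,0,0],[0.01,-0.03,-0.005],-1],[[-0.05,0,0],[0.01,-0.03,-0.005],-1],[[-0.1,0,0],[0.01,-0.03,-0.005],-1],[[-0.15,0,0],[0.01,-0.03,-0.005],-1],[[-0.2,0,0],[0.01,-0.03,-0.005],-1],[[-0.25,0,0],[0.01,-0.03,-0.005],-1],[[-0.29,0,0],[0.01,-0.03,-0.005],-1],[[-0.29,0,0],[0.01,-0.03,-0.005],-1],[[-0.29,0,0],[0.01,-0.03,-0.005],-1]]'

```text
clock: 13.12
ee_pos: [0.6233, -0.061, 0.0939]
orientation: [0.298, 0.954, 0.028, 0.008]
wrist_force: [0.8, -0.1, 0.3]
opening: -0.0001
finger_force: 0.0
```

```bash
python3 leg.py; python3 wl.py; python3 -c "
from h import *
rows(at(.045,.095,.013),at(.035,.095,.013),at(.02,.095,.013),at(.01,.095,.013))"
```

```text
13.1167 [ 0.62331982 -0.06096743  0.09390368] b,l 0.06585074178024701 0.013407489974248035 F [ 0.82 -0.13  0.33]
2
t 13.1667 pos [ 0.6235 -0.0632  0.0948] turn [ 2.89e-01 -2.00e-04  3.00e-04]
[-0.0113, 0.0362, 0.0265]
[-0.0113, 0.0442, 0.0383]
n 10108
-0.03 44 z [-0.08949625 -0.00288988] b [-0.00450254  0.05162356] below level deg 58.79062644271015 b at z0 -0.001712702626270264
-0.0135 7611 z [-0.09945736 -0.00282182] b [0.00592211 0.05883061] below level deg 61.814533250741604 b at z0 0.004927466381229909
0.0135 2453 z [-0.09837714 -0.00136635] b [0.00444242 0.07556938] below level deg 78.25066832009564 b at z0 0.024639430209330748
t 13.2167 pos [ 0.6236 -0.0647  0.0954] turn [ 0.2893 -0.0003 -0.0009]
[-0.0006, 0.0184, 0.0135]
[-0.0006, 0.0294, 0.021]
[-0.0006, 0.0458, 0.0324]
[-0.0006, 0.0568, 0.04]
```

Emit:
send_rows --targets '[[[0,0,0],[0,0.005,0.0035],-1],[[0,0,0],[0,0.01,0.007],-1],[[0,0,0],[0,0.015,0.0105],-1],[[0,0,0],[0,0.0195,0.0135],-1],[[0,0,0],[0,0.021,0.0147],-1],[[0,0,0],[0,0.0225,0.0157],-1],[[0,0,0],[0,0.024,0.0168],-1],[[0,0,0],[0,0.0255,0.0178],-1],[[0,0,0],[0,0.027,0.0189],-1],[[0,0,0],[0,0.0285,0.0199],-1],[[0,0,0],[0,0.03,0.021],-1]]'

```text
clock: 14.13
ee_pos: [0.6247, -0.0909, 0.0946]
orientation: [0.299, 0.954, 0.027, 0.008]
wrist_force: [0.1, 0.2, 0.6]
opening: 0.0003
finger_force: 0.0
```

```bash
python3 wl.py;python3 leg.py
```

```text
n 7481
-0.0135 4751 z [-0.1026651  -0.00375901] b [0.00735326 0.06116824] below level deg 61.79569194218936 b at z0 0.005870420086723918
0.0135 2716 z [-0.10060272  0.00162626] b [0.00445787 0.07261287] below level deg 74.97922755018634 b at z0 0.021774625869159583
14.1833 [ 0.62463237 -0.09124762  0.09464434] b,l 0.0355437824639463 0.013052654584693832 F [ 0.44  2.23 -0.65]
1
t 14.2333 pos [ 0.6247 -0.0911  0.0947] turn [ 2.899e-01 -1.000e-04  1.000e-04]
[-0.0108, 0.0063, 0.0044]
[-0.0108, 0.0137, 0.0171]
```

Emit:
send_rows --targets '[[[0,0,0],[0,0.0011,0.0008],-1],[[0,0,0],[0,0.0022,0.0015],-1],[[0,0,0],[0,0.0033,0.0023],-1],[[0,0,0],[0,0.0044,0.0031],-1],[[0,0,0],[0,0.0055,0.0038],-1],[[0,0,0],[0,0.0055,0.0038],-1]]'

```text
clock: 14.73
ee_pos: [0.6249, -0.0962, 0.0947]
orientation: [0.299, 0.954, 0.026, 0.008]
wrist_force: [-0.7, 1.8, 0.5]
opening: -0.0004
finger_force: 0.7
```

```bash
python3 wl.py
```

```text
n 6744
-0.0135 4129 z [-0.10750715 -0.00526904] b [0.00755121 0.05322052] below level deg 66.44960702908796 b at z0 0.006074599384323114
0.0135 2607 z [-0.10378281 -0.0012072 ] b [0.00393489 0.06667987] below level deg 78.18820294295169 b at z0 0.019628551815657615
```

Leg is moving (66.5°) at about 2 N. Continuing.

Emit:
send_rows --targets '[[[0,0,0],[0,0.0011,0.0008],-1],[[0,0,0],[0,0.0022,0.0015],-1],[[0,0,0],[0,0.0033,0.0023],-1],[[0,0,0],[0,0.0044,0.0031],-1],[[0,0,0],[0,0.0044,0.0031],-1]]'

```text
clock: 15.2
ee_pos: [0.6251, -0.1004, 0.0946]
orientation: [0.299, 0.954, 0.026, 0.008]
wrist_force: [0.5, 2.4, -1.0]
opening: 0.0001
finger_force: 0.7
```

Emit:
send_rows --targets '[[[0,0,0],[0,0.0009,0.0006],-1],[[0,0,0],[0,0.0017,0.0012],-1],[[0,0,0],[0,0.0025,0.0017],-1],[[0,0,0],[0,0.0025,0.0017],-1]]'

```text
clock: 15.53
ee_pos: [0.6253, -0.1025, 0.0947]
orientation: [0.299, 0.954, 0.026, 0.008]
wrist_force: [-0.4, 1.8, -0.5]
opening: 0.0001
finger_force: 0.8
```

```bash
python3 wl.py
```

```text
n 5864
-0.0135 3353 z [-0.1129958 -0.006953 ] b [0.00725495 0.04039242] below level deg 73.3242278171138 b at z0 0.006195897010486505
0.0135 2497 z [-0.10880066 -0.0029411 ] b [0.00215897 0.07083849] below level deg 84.06481900893323 b at z0 0.018104740024888013
```

Emit:
send_rows --targets '[[[0,0,0],[0,0.0009,0.0006],-1],[[0,0,0],[0,0.0017,0.0012],-1],[[0,0,0],[0,0.0025,0.0017],-1],[[0,0,0],[0,0.0025,0.0017],-1]]'

```text
clock: 15.92
ee_pos: [0.6254, -0.1047, 0.0947]
orientation: [0.299, 0.954, 0.026, 0.008]
wrist_force: [-0.0, 2.4, -1.1]
opening: -0.0002
finger_force: 0.9
```

```bash
python3 -c "
from h import *
print(monitor.get_state()['wrist_force'],monitor.get_state()['moment'])"
```

```text
[-0.01622315  2.42005829 -1.06849798] [1.00290331 0.00335617 0.02459414]
```

Emit:
send_rows --targets '[[[0,0,0],[0,0.0009,0.0006],-1],[[0,0,0],[0,0.0017,0.0012],-1],[[0,0,0],[0,0.0025,0.0017],-1],[[0,0,0],[0,0.0025,0.0017],-1]]'

```text
clock: 16.25
ee_pos: [0.6255, -0.1069, 0.0947]
orientation: [0.299, 0.954, 0.026, 0.008]
wrist_force: [-0.4, 2.1, -1.7]
opening: -0.0001
finger_force: 1.0
```

```bash
python3 wl.py
```

```text
n 5126
-0.0135 2735 z [-0.11642852 -0.01786548] b [0.00863919 0.03063998] below level deg 78.32176012031505 b at z0 0.0061702595474786084
0.0135 2391 z [-0.11061522 -0.00221937] b [0.00090261 0.06950812] below level deg 88.74231062335856 b at z0 0.01699069766451689
```

Emit:
send_rows --targets '[[[0,0,0],[0,0.0008,0.0006],-1],[[0,0,0],[0,0.0016,0.0011],-1],[[0,0,0],[0,0.0022,0.0015],-1],[[0,0,0],[0,0.0022,0.0015],-1]]'

```text
clock: 16.63
ee_pos: [0.6256, -0.1072, 0.0946]
orientation: [0.298, 0.954, 0.027, 0.008]
wrist_force: [-2.2, 5.9, 0.6]
opening: 0.0001
finger_force: 3.3
```

Emit:
send_rows --targets '[[[0,0,0],[0,0.0006,0.0004],-1],[[0,0,0],[0,0.0011,0.0008],-1],[[0,0,0],[0,0.0011,0.0008],-1]]'

```text
clock: 16.88
ee_pos: [0.6257, -0.1074, 0.0945]
orientation: [0.298, 0.954, 0.027, 0.009]
wrist_force: [-3.6, 9.2, 2.0]
opening: 0.0
finger_force: 4.5
```

```bash
python3 wl.py; python3 -c "
from h import *
s=monitor.get_state();print(s['clock'],s['ee_pos'],s['wrist_force'],s['moment'])
P=0"; cp /dev/null /dev/null; python3 -c "
import h,cv2;im,_=h.get_image('wrist');cv2.imwrite('pics/w4.png',im)"
```

```text
n 5006
-0.0135 2664 z [-0.11633289 -0.01843981] b [0.00881347 0.03063137] below level deg 78.81665171868154 b at z0 0.006971081197972315
0.0135 2338 z [-0.11127496 -0.00332139] b [0.00067147 0.05413488] below level deg 87.35894122141305 b at z0 0.015333291193601273
16.9333 [ 0.62569316 -0.10740532  0.09457247] [-2.98974205  8.52969355  2.07840336] [ 1.99133427  0.57844619 -0.36224519]cp: '/dev/null' and '/dev/null' are the same file
```

View pics/w4.png

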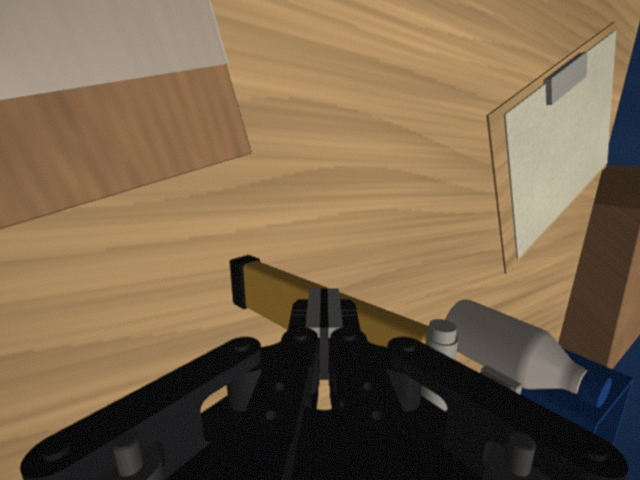

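Force rises (10 N) with no further motion, and the finger pad load rises in proportion, so this is the real stop at about 79°. The wrist view shows the tip at (325, 300) against the leg. Retreating now.

Emit:
send_rows --targets '[[[0,0,0],[0,-0.003,-0.002],-1],[[0,0,0],[0,-0.011,-0.0077],-1],[[0,0,0],[0,-0.022,-0.0154],-1],[[0,0,0],[0,-0.033,-0.0231],-1],[[0,0,0],[0,-0.033,-0.0231],-1],[[0,0,0],[0,-0.01,-0.056],-1],[[0,0,0],[0,0.013,-0.088],-1],[[0,0,0],[0,0.036,-0.121],-1],[[0,0,0],[0,0.059,-0.154],-1],[[0,0,0],[0,0.059,-0.154],-1],[[0,0,0],[0,0.059,-0.154],-1]]'

```text
clock: 17.9
ee_pos: [0.6251, -0.0801, 0.2173]
orientation: [0.299, 0.954, 0.026, 0.01]
wrist_force: [0.4, 0.5, -0.9]
opening: -0.0
finger_force: 0.0
```

```bash
python3 wl.py; cat > e.py <<'E'
from h import *
s=monitor.get_state();print(s["clock"],s["ee_pos"],s["wrist_force"],abs(s["qvel"]).max())
im,dd=get_image("top");P=cloud("top",dd);F=P.reshape(-1,3);F=F[~np.isnan(F[:,0])]
h=F[(F[:,2]>.18)&(F[:,2]<.195)&(abs(F[:,1]+.183)<.05)&(abs(F[:,0]-.494)<.07)];print("handle",len(h),h.mean(0),"out",(h.mean(0)-C)@d-.188)
im,dd=get_image("side");P=cloud("side",dd);cv2.imwrite("pics/end.png",im)
for t in ["tape_mid","carton_mid","spray_mid"]:
    for r in cut_out("side",t)[:1]:
        q=P[r["region"]];q=q[~np.isnan(q[:,0])];print(t,np.round(np.percentile(q,[2,50,98],axis=0),3).tolist())
E
python3 e.py
```

```text
n 3255
-0.03 72 z [-0.11391552 -0.0080204 ] b [0.00521617 0.02960786] below level deg 77.39499548168044 b at z0 0.0039055227293533883
-0.0135 2797 z [-0.11356645 -0.00688784] b [0.00575069 0.02938126] below level deg 77.44935180016765 b at z0 0.004181417392011969
0.0135 386 z [-0.113108   -0.01041548] b [0.00275297 0.02583292] below level deg 77.81919163210183 b at z0 0.0012260582167084202
17.95 [ 0.62422477 -0.08022216  0.2153377 ] [-0.64899978 -0.54104943 -0.9214684 ] 0.03257509458344363
handle 421 [ 0.49387495 -0.18161653  0.18919827] out 0.1995071755216234
tape_mid [[0.422, -0.11, 0.002], [0.461, -0.105, 0.018], [0.499, -0.085, 0.036]]
carton_mid [[0.671, -0.081, 0.004], [0.723, -0.053, 0.066], [0.785, 0.018, 0.074]]
spray_mid [[0.474, -0.413, 0.009], [0.502, -0.401, 0.094], [0.532, -0.371, 0.152]]
```

View pics/end.png

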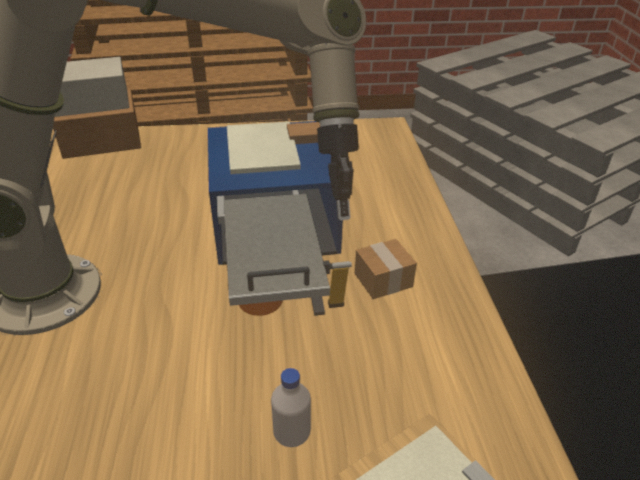

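The side view shows the shelf out, the leg hanging near (338, 285), the objects unmoved and the arm clear. I'll take one settled re-check of the leg angle.

```bash
python3 wl.py
```

```text
n 3362
-0.0135 2778 z [-0.11120056 -0.00510029] b [0.00593917 0.02953001] below level deg 77.43353128111356 b at z0 0.004761351895293269
0.0135 583 z [-0.11377363 -0.00809535] b [0.00320481 0.02755594] below level deg 77.65601511495261 b at z0 0.0024924651959508754
```

```bash
python3 -c "
from h import *
print(workorder.sign_off())"
```

```text
the job is handed in; nothing more can be done
None
```

I handed the job in with the shelf measured at 0.1995 m out and the leg against its felt stop at about 78° below level; the carton, bottle and tape did not move measurably, the arm was clear, and sign-off reported no verdict.

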